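# Seat a plaster mould in the V of a centring fixture

## Task

Take the biggest round plaster mould off the soldering board, set it down flat on the steel bed of the centring fixture in front of the open mouth of its two converging guides, and let go of it. Then push it along the bed between the guides, driving the knock-out plunger back ahead of it, until it is fully home against both guides, and lean on it there for a second with a steady push of about 15 N: the plaster chips above 20 N. Leave it seated flat between the guides, and leave the other two moulds where they stand.

Things in the scene. Friction and masses are not known exactly. Their poses are not given: they have to be found in the camera images.
- mould_mid (a point): centre (half-way up) of the mould to seat: a loose plaster disc, 60 mm diameter, 34 mm high, with a round brass rosette on its flat top, 0.11 to 0.22 kg, the largest of the three moulds on the board; z axis up
- mould: the same mould, origin at the centre of its underside, 17 mm below its centre; smooth sealed plaster, rather slippery (friction about 0.35 on everything); chips when it is pushed into the guides with over 20 N. Pushed off the middle line, it can hang on one guide: a sideways force on the fingers tells; give way to it
- nest: centring fixture, fixed; origin on the bench. x: horizontal, the push direction, into the V; y across; z up. Bed: x -150 to +85 mm, 140 mm wide, top at z 6 mm: a mould standing on it has its centre at z 23 mm. The V is centred on the x axis, but its guides are clamped somewhere along the bed: a mould pressed home has its centre at y 0 and x anywhere from -15 to +15 mm, to be found by feel
- mouth (a point): point on the bed's top (fixture x -62 mm, y 0), in front of the guides' open mouth, to set the mould on; room here for open fingers on both y sides. Axes as the fixture's. The guides are two rigid steel bars, tops 28 mm above the bench, each at 40 degrees to the x axis, 109 mm apart at the mouth, which begins 20 mm before the centre of a mould that is home
- plunger (a joint): travel of the brass knock-out plunger that lies in the V, carried by the guides, in m, 0 to 0.026, starts at 0 to 0.008, grows as it is pushed to the fixture's +x. Its face (22 mm wide, 16 mm high) meets the mould 12 to 20 mm before home, 10.5 to 26.5 mm above the bench. No spring: it drags with about 3 N and stays where left; a mould that is home has it at 0.020, short of its end stop
- board: soldering board, fixed, grey slab 160 x 200 x 14 mm on which the moulds stand; origin at the centre of its underside, x along the 160 mm side
- small_mould: small round plaster mould, 40 mm diameter, 22 mm high, on the board; origin at the centre of its underside; leave alone
- trefoil: three-lobed plaster mould, about 54 mm across, 16 mm high, on the board; origin at its underside; leave alone
Things that resemble listed ones, but are neither listed nor needed, are in the scene too. Leave any green or purple look-alike of the mould alone.

How it is judged (in metres and radians):
On the way, in this order (a step that is already met when the one before it is completed fails the run):
1. the mould stands flat on the bed in front of the guides, let go (x of mould_mid in the frame of nest between -0.115 and -0.04 m and y of mould_mid in the frame of nest between -0.035 and 0.035 m and z of mould_mid in the frame of nest between 0.0205 and 0.0255 m and angle between mould_mid's own z axis and vertical below 0.06 rad and contact force between mould and the fingers below 0.05 N), for 0.1 s.
2. the mould is home, centred, and pressed into the guides with over 11 N for 0.3 s (value of joint plunger above 0.018 m and y of mould_mid in the frame of nest between -0.002 and 0.002 m and contact force between mould and nest above 11 N), for 0.3 s.
At the end, for the whole second after the job is handed in: The mould rests flat on the bed between the guides, let go and still, its centre within 2 mm of the fixture's middle line and within 17.5 mm of its origin along x, with the plunger pushed back to over 18 mm (within 2 mm of home) (x of mould_mid in the frame of nest between -0.0175 and 0.0175 m and y of mould_mid in the frame of nest between -0.002 and 0.002 m and z of mould_mid in the frame of nest between 0.0205 and 0.0255 m and angle between mould_mid's own z axis and vertical below 0.06 rad and value of joint plunger above 0.018 m and contact force between mould and the fingers below 0.05 N and linear speed of mould below 0.005 m/s); the robot touches nothing.
It fails at once if the mould chips: between the guides it is pressed on the fixture with over 27 N (contact force between mould and nest above 27 N and x of mould_mid in the frame of nest between -0.04 and 0.03 m and y of mould_mid in the frame of nest between -0.05 and 0.05 m).
It fails at once if the mould is tipped over (angle between mould_mid's own z axis and vertical above 0.6 rad).
It fails at once if one of the other two moulds is shifted by more than 15 mm (distance of any of small_mould, trefoil from where it was at the start of the episode above 0.015 m).
It also fails if it takes over 69 s, if anything falls off the work surface, if the arm or the gripper's body presses on something with over 40 N, if the wrist force passes 120 N, or if a joint passes its speed limit or range.

## Robot

A 7-joint arm with a two-finger parallel gripper is mounted at the origin on the work surface. World frame = base frame: x ahead of the robot, y to its left, z up, the work surface at z = 0. Lengths are in m, angles in degrees, forces in N, time in s.
With the tool pointing down it reaches from about 0.425 to 1.025 m from the base axis. Payload 9.4 kg.
Tool frame: the origin (TCP) lies on the centre line of the jaws, within the pads' length; the fingertips stand 22 mm ahead of it and the grasp point (between the pads) lies 3 mm ahead of it (r.tips_ahead is the distance from the TCP to the fingertips, in m); x points along the fingers, y is the direction in which the jaws open and shut, and the axes are right-handed (so a half turn about x gives the same grasp; the last joint's range is limited). The gripper opens to 85 mm and grips with 20 to 120 N. Pads are 22 mm wide; open, the fingers measure 114 mm over their backs; the gripper's body (76 mm by 85 mm) begins 54 mm behind the grasp point. The pads swing forward as they close: fully open they stand 13 mm farther back than shut.
Start: joints at [72.897, 34.337, -0.143, 91.639, 0.103, 54.024, -4.572], TCP at [0.159, -0.707, 0.253] pointing down, gripper open.
Joint ranges: [-147.43, 147.43], [-19.82, 112.94], [-74.19, 73.91], [6.32, 146.72], [-59.91, 239.91], [6.04, 106.73], [-150.56, 150.56]. Speed limits (degrees/s): [127.2, 127.2, 172.46, 172.46, 180, 180, 180].

## Interface

Orientations are given as [roll, pitch, yaw] about the fixed x, y, z axes, in that order (R = Rz(yaw) Ry(pitch) Rx(roll)).
In Python, from workcell import r, read_camera, camera_model, workorder, finder gives the robot as it stands.
- The arm moves only by the tool send_rows, never from a script. Its argument "increments" is a list of rows, each an object with "grip": the finger opening in m, from 0 to 0.0854; "translation": the shift along the world's x, y, z in m, a list of three; "rot": the turn, a rotation vector about the world's x, y, z in degrees, a list of three. A call has 1 to 12 rows; each row is the pose to reach, as a shift and turn from the pose measured when the call began; what a row does not reach only later rows make up. A row lasts 1/8 s, in which the tool goes at most 62.5 mm and 10.7 degrees, less where a joint would pass 70% of its speed; a pose out of reach is approached as far as the arm can. A call with a gripper value outside its range is refused whole. The fingers move at their own pace and stop on an object; "newtons" is the grip in N (left out, the last holds). Time passes only in rows, so rows that repeat a pose let the fingers close. It gives the time, the measured TCP pose, the force and the opening at its end, in the units of the state.
- r.get_obs(): the state, without advancing time (a new reading comes with each control period).
- read_camera(name): name is "scene" or "side" or "wrist"; returns (picture, depth): 480x640x3 uint8, red, green, blue; 480x640 float32, m along the optical axis (not along the pixel's ray), 0 where there is no reading.
- camera_model(name): a dict with "mtx" (3x3 intrinsics, pixels), "position" and "rotation" of the camera in the world. Camera axes: x right, y down, z forward; pixel columns grow to the right and rows downward; lengths in m; the calibration is good to about 2 mm. A picture is of the moment at which its call begins: read the wrist's pose just before it. camera_model takes no time and is no camera call; for the wrist camera it gives the pose at the moment of the call.
- workorder.finish_job(): hands the job in, once; it reports no verdict.
Trained networks look in the newest picture that a camera, given by its name, has taken for a name from the list of things; names that differ only in an ending like _2 or _b are one class to them, and where a whole thing is asked for, a point or a joint stands for the part that bears it (a point fixed in the world has none). Each returns a list of dicts, best first, with "score" (0 to 1); they miss things now and then, are a little off and sometimes report something else, mostly with a low value. They report only what shows in the picture. A call takes as long as a camera call. They do not tell look-alikes from the thing itself.
- finder.find_in(camera, thing): "extent" ([left, top, width, height] in pixels, round what is visible of it).
- finder.outline_of(camera, thing): "mask" (480x640 bool, what is visible of it) and "extent" ([left, top, width, height] in pixels, round what is visible of it).
The state is a dict: "time_s": time; "qpos": joint angles; "dq": joint speeds; "tau": joint torques, N m; "ee_pos": TCP position; "tcp_rot": TCP orientation; "force": force on the tool from outside, world axes, zero at the start; "ft_torque": the same for the moment, N m; "grip_width": opening from 0.0 (shut) to 1.0 (fully open).
Only numpy, scipy, OpenCV 4.12 (cv2) and the standard library are available. Lean on these libraries where they do the work, as an engineer would, in place of code of your own. Each camera call takes 0.05 s, during which the arm holds its last target.

## Working session

There is one attempt and no reset: what is moved stays moved. The work goes in short steps, Python scripts to look and compute and a tool call to move; the robot and the scene stay as the last step left them, time stands still between calls to the robot, and variables do not carry over. Pictures are saved under pics/ and viewed, and the job is handed in when it is done.

Besides the shell and the picture viewer there is one more tool, called after ">>>" as name([rows], argument=value, ...), one row to a line, values as JSON. send_rows: Moves the arm, as the interface text tells. Its arguments: {"type":"object","properties":{"increments":{"type":"array","items":{"type":"object","properties":{"grip":{"type":"number"},"translation":{"type":"array","items":{"type":"number"}},"rot":{"type":"array","items":{"type":"number"}}}}},"newtons":{"type":"number"}},"required":["increments"]}

```bash
ls; mkdir -p pics
python3 - <<'E'
from workcell import r, read_camera, camera_model, workorder, finder
import cv2, numpy as np
print(r.get_obs())
for c in ["scene","side","wrist"]:
    m=camera_model(c); p,d=read_camera(c); cv2.imwrite(f"pics/{c}0.png",p[:,:,::-1]); np.savez(f"{c}0.npz",p=p,d=d,**m)
    print(c,m)
E
```

```text
pics
{'time_s': 0.0, 'qpos': array([72.89540748, 34.38595421, -0.14552115, 91.68050431,  0.10229664,
       54.02627538, -4.57082593]), 'dq': array([-0.0121782 ,  0.0433927 ,  0.07912626, -0.0159586 , -0.01064579,
       -0.07238062, -0.20849725]), 'tau': array([ 7.77219557e-04, -7.76451588e+01,  1.56540211e+00, -2.58013827e+01,
        1.22445190e-02,  8.98977363e-03, -2.81851572e-05]), 'ee_pos': array([ 0.15940087, -0.70680042,  0.25240153]), 'tcp_rot': array([-85.11679427,  89.90739378, 107.59728786]), 'force': array([1.15734493, 0.20713462, 0.34824486]), 'ft_torque': array([0.00434236, 0.05938023, 0.01914568]), 'grip_width': 0.9980445102473137}
scene {'mtx': array([[485.83496151,   0.        , 321.65959888],
       [  0.        , 485.83496151, 241.57063569],
       [  0.        ,   0.        ,   1.        ]]), 'position': array([1.18267277, 0.11521588, 0.72723654]), 'rotation': array([-135.69648069,    0.485131  ,  101.48435115])}
side {'mtx': array([[495.05220721,   0.        , 324.80525569],
       [  0.        , 495.05220721, 243.36295429],
       [  0.        ,   0.        ,   1.        ]]), 'position': array([0.19458199, 0.54213155, 0.84054661]), 'rotation': array([-139.82045575,    0.37197595, -148.15503846])}
wrist {'mtx': array([[335.26800731,   0.        , 315.91379052],
       [  0.        , 335.26800731, 240.29888415],
       [  0.        ,   0.        ,   1.        ]]), 'position': array([ 0.24086847, -0.68822106,  0.37339488]), 'rotation': array([ 1.61047626e+02,  7.40660812e-02, -7.72687465e+01])}
```

View pics/scene0.png

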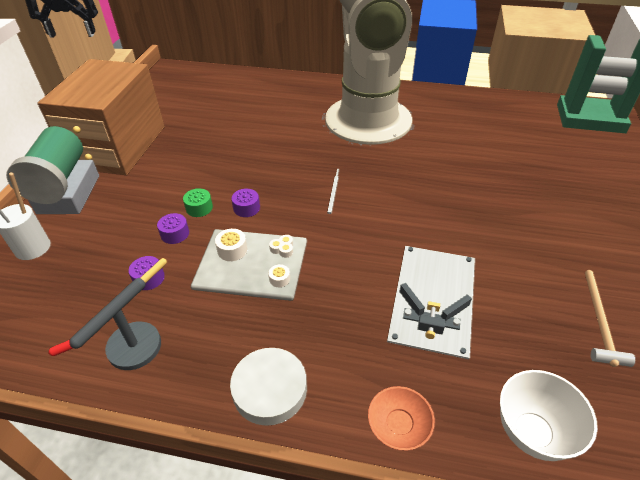

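View pics/side0.png

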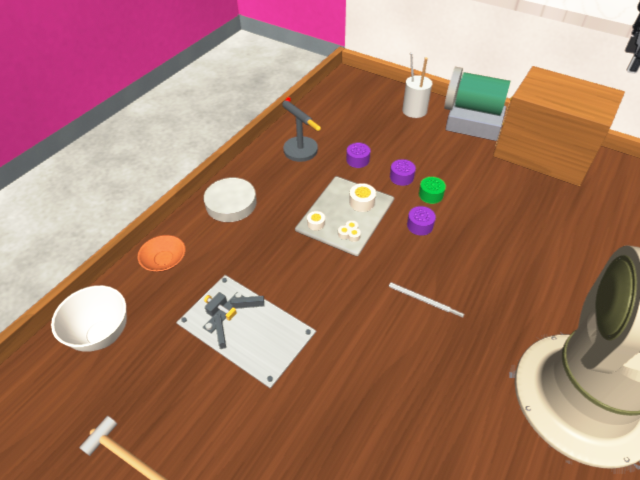

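View pics/wrist0.png

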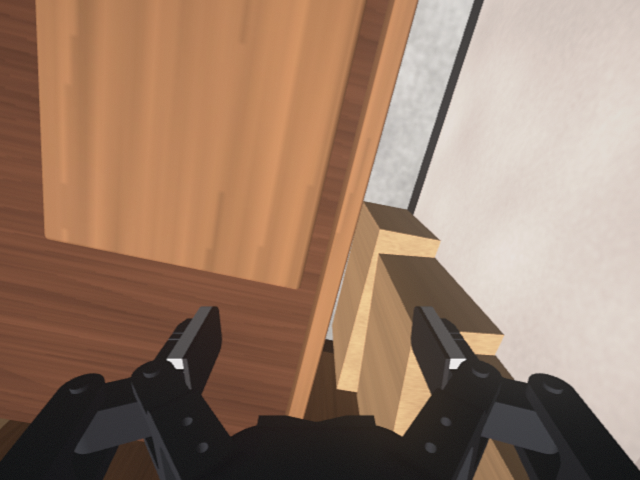

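```bash
cat > h.py <<'E'
from workcell import r, read_camera, camera_model, workorder, finder
import cv2, numpy as np
from scipy.spatial.transform import Rotation as Ro
def pts(d,m):
    K=m['mtx'];v,u=np.mgrid[0:480,0:640]
    c=np.stack([(u-K[0,2])/K[0,0]*d,(v-K[1,2])/K[1,1]*d,d],-1)
    return c@Ro.from_euler('xyz',m['rotation'],degrees=True).as_matrix().T+m['position']
def proj(p,m):
    K=m['mtx'];R=Ro.from_euler('xyz',m['rotation'],degrees=True).as_matrix()
    c=(np.atleast_2d(p)-m['position'])@R; return np.c_[c[:,0]/c[:,2]*K[0,0]+K[0,2],c[:,1]/c[:,2]*K[1,1]+K[1,2]]
E
python3 - <<'E'
from h import *
for c in ["scene","side"]:
    z=np.load(c+"0.npz"); P=pts(z['d'],z)
    for t in ["mould","nest","board","small_mould","trefoil","plunger"]:
        for o in finder.outline_of(c,t)[:3]:
            k=o['mask']&(z['d']>0); q=P[k]
            s=f"{c} {t} {o['score']:.2f} {o['extent']} med {np.round(np.median(q,0),4)}"
            if t in("mould","small_mould"):
                top=q[q[:,2]>np.percentile(q[:,2],95)-.004]
                (cx,cy),rad=cv2.minEnclosingCircle((top[:,:2]*1000).astype(np.float32)); s+=f" top c {cx:.1f},{cy:.1f} r{rad:.1f} z{np.median(top[:,2])*1e3:.1f} min{q[:,2].min()*1e3:.1f}"
            if t in("nest","board"):
                zz=.006 if t=="nest" else .014
                f=q[abs(q[:,2]-zz)<.004]; s+=f" rect {cv2.minAreaRect((f[:,:2]*1000).astype(np.float32))} z{np.median(f[:,2])*1e3:.1f}"
            print(s)
E
```

```text
scene mould 0.97 [181.8, 188.6, 29.3, 24.4] med [ 0.4508 -0.3175  0.0329] top c 440.1,-323.5 r29.6 z35.0 min1.4
scene mould 0.88 [217.6, 229.0, 26.6, 31.5] med [ 0.5728 -0.1971  0.0472] top c 561.5,-201.6 r30.4 z48.9 min-0.2
scene mould 0.88 [231.0, 188.8, 27.2, 27.7] med [ 0.4329 -0.2145  0.033 ] top c 421.2,-219.8 r30.2 z35.2 min-2.3
scene nest 0.86 [384.8, 245.3, 88.9, 111.5] med [0.617  0.2031 0.0061] rect ((592.1580200195312, 202.57598876953125), (140.34690856933594, 238.50428771972656), 86.79550170898438) z5.8
scene board 0.61 [192.1, 227.3, 114.8, 70.6] med [ 0.6055 -0.1534  0.0137] rect ((579.1021728515625, -156.98526000976562), (162.22381591796875, 198.824462890625), 3.5648012161254883) z13.8
scene small_mould 0.65 [266.7, 268.2, 23.0, 18.6] med [ 0.6233 -0.0862  0.0354] top c 616.8,-88.1 r20.0 z36.5 min15.1
scene trefoil 0.86 [270.0, 235.0, 25.0, 21.0] med [ 0.5439 -0.1013  0.0297]
scene plunger 0.70 [428.3, 303.8, 11.0, 29.3] med [0.6351 0.198  0.022 ]
side mould 0.97 [402.0, 209.0, 33.6, 28.8] med [ 0.4143 -0.2029  0.033 ] top c 416.8,-214.6 r30.1 z35.1 min-1.0
side mould
[... 327 characters left out ...]
62), (143.2864532470703, 237.8863525390625), 87.057861328125) z6.3
side board 0.68 [294.4, 174.3, 101.9, 83.2] med [ 0.5771 -0.1425  0.0137] rect ((577.357421875, -153.02281188964844), (159.94329833984375, 203.0223846435547), 3.433316707611084) z13.8
side board 0.23 [349.4, 186.7, 25.7, 28.5] med [ 0.5551 -0.1862  0.0468] rect ((574.0291137695312, -194.24952697753906), (40.64171600341797, 81.82195281982422), 71.97733306884766) z16.2
side small_mould 0.51 [304.1, 209.0, 22.0, 20.1] med [ 0.6108 -0.0789  0.0352] top c 613.6,-82.4 r18.5 z36.8 min14.5
side trefoil 0.78 [338.3, 222.0, 21.8, 21.0] med [ 0.535  -0.0922  0.0292]
side plunger 0.74 [204.2, 297.3, 27.8, 20.3] med [0.635  0.2037 0.0234]
```

Run:
```python
from h import *
o=r.get_obs(); R=Ro.from_euler('xyz',o['tcp_rot'],degrees=True)
print(R.as_matrix().round(3))
a=np.radians(-3.1)
x=np.array([np.cos(a),np.sin(a),0]);y=np.array([-np.sin(a),np.cos(a),0])
for s in(1,-1):
    G=Ro.from_matrix(np.stack([[0,0,-1],s*y,np.cross([0,0,-1],s*y)],1))
    print(s,(G*R.inv()).as_rotvec(degrees=True))
print(np.array([.5595,-.1995,.2])-o['ee_pos'], r.tips_ahead)
```

```text
[[-0.     0.22  -0.975]
 [-0.    -0.975 -0.22 ]
 [-1.     0.     0.   ]]
1 [3.68636024e-03 2.86669058e-03 1.64190461e+02]
-1 [ 1.98800626e-03 -2.55643469e-03 -1.58095388e+01]
[ 0.40001434  0.5077286  -0.05330603] 0.022
```

Run:
```python
from h import *
a=np.array([.159,-.707]);b=np.array([.56,-.2])
for c in ["scene","side"]:
    z=np.load(c+"0.npz"); P=pts(z['d'],z)[z['d']>0]
    for t in np.linspace(0,1,11):
        q=a+t*(b-a); k=np.hypot(*(P[:,:2]-q).T)<.09; print(c,q.round(2),k.sum(),P[k,2].max().round(3) if k.any() else None)
```

```text
scene [ 0.16 -0.71] 1848 0.334
scene [ 0.2  -0.66] 2281 0.334
scene [ 0.24 -0.61] 4298 0.329
scene [ 0.28 -0.55] 6649 0.184
scene [ 0.32 -0.5 ] 5893 0.183
scene [ 0.36 -0.45] 3236 0.181
scene [ 0.4 -0.4] 2614 0.04
scene [ 0.44 -0.35] 2974 0.04
scene [ 0.48 -0.3 ] 3621 0.04
scene [ 0.52 -0.25] 4165 0.054
scene [ 0.56 -0.2 ] 4132 0.054
side [ 0.16 -0.71] 2296 0.375
side [ 0.2  -0.66] 2415 0.375
side [ 0.24 -0.61] 6194 0.365
side [ 0.28 -0.55] 7476 0.184
side [ 0.32 -0.5 ] 6137 0.184
side [ 0.36 -0.45] 3528 0.182
side [ 0.4 -0.4] 2583 0.041
side [ 0.44 -0.35] 2960 0.041
side [ 0.48 -0.3 ] 2926 0.041
side [ 0.52 -0.25] 3145 0.055
side [ 0.56 -0.2 ] 3087 0.055
```

```bash
true
```

>>> send_rows([
  {"grip":0.085,"translation":[0.034,0.043,0.01],"rot":[0,0,-2]},
  {"grip":0.085,"translation":[0.067,0.085,0.02],"rot":[0,0,-4]},
  {"grip":0.085,"translation":[0.1,0.127,0.02],"rot":[0,0,-6]},
  {"grip":0.085,"translation":[0.134,0.17,0.02],"rot":[0,0,-8]},
  {"grip":0.085,"translation":[0.167,0.212,0.02],"rot":[0,0,-10]},
  {"grip":0.085,"translation":[0.2,0.254,0.02],"rot":[0,0,-12]},
  {"grip":0.085,"translation":[0.234,0.296,0.01],"rot":[0,0,-14]},
  {"grip":0.085,"translation":[0.267,0.339,0],"rot":[0,0,-15.8]},
  {"grip":0.085,"translation":[0.3,0.38,-0.02],"rot":[0,0,-15.8]},
  {"grip":0.085,"translation":[0.334,0.423,-0.04],"rot":[0,0,-15.8]},
  {"grip":0.085,"translation":[0.367,0.465,-0.06],"rot":[0,0,-15.8]},
  {"grip":0.085,"translation":[0.4,0.508,-0.08],"rot":[0,0,-15.8]},
])

```text
time_s: 2.25
ee_pos: [0.5607, -0.198, 0.1729]
tcp_rot: [157.5, 90.0, -25.7]
force: [0.8, -0.5, 0.6]
grip_width: 0.993
```

>>> send_rows([
  {"grip":0.085,"translation":[0,0,0],"rot":[0,0,0]},
])

```text
time_s: 2.38
ee_pos: [0.5629, -0.1929, 0.1714]
tcp_rot: [-87.5, 89.9, 89.8]
force: [-0.6, -1.2, -0.6]
grip_width: 0.999
```

Run:
```python
from h import *
m=camera_model("wrist"); p,d=read_camera("wrist"); cv2.imwrite("pics/wrist1.png",p[:,:,::-1]); P=pts(d,m)
o=r.get_obs(); print(o['ee_pos'],o['dq'].round(1))
R=Ro.from_euler('xyz',o['tcp_rot'],degrees=True).as_matrix();print(R.round(3))
for c in finder.outline_of("wrist","mould")[:3]:
    k=c['mask']&(d>0);q=P[k];top=q[abs(q[:,2]-.048)<.005]
    if len(top)<20: print(c['extent'],np.median(q,0));continue
    print(c['score'],c['extent'],cv2.minEnclosingCircle((top[:,:2]*1000).astype(np.float32)),np.median(top[:,2]))
```

```text
[ 0.5617008  -0.19547036  0.17205279] [ 2.6 -1.5  2.2  0.7  0.4  0.5  0.9]
[[-0.    -0.05  -0.999]
 [ 0.001 -0.999  0.05 ]
 [-1.    -0.001  0.   ]]
0.88 [293.2, 197.0, 71.7, 79.9] ((560.4093017578125, -200.7407684326172), 29.768009185791016) 0.04878156696838262
[459.0, 60.7, 103.4, 91.6] [ 0.65208462 -0.3372199   0.03451225]
[317.3, 331.8, 63.7, 69.7] [ 0.42909087 -0.21705482  0.03435088]
```

View pics/wrist1.png

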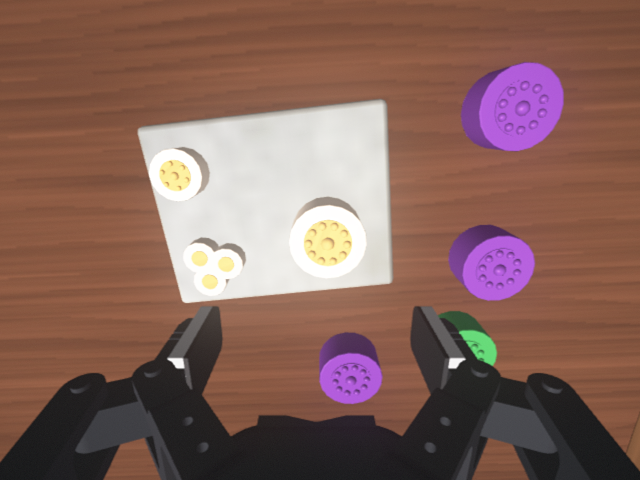

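>>> send_rows([
  {"grip":0.085,"translation":[-0.002,-0.005,-0.02],"rot":[0,0,0]},
  {"grip":0.085,"translation":[-0.002,-0.005,-0.05],"rot":[0,0,0]},
  {"grip":0.085,"translation":[-0.002,-0.005,-0.08],"rot":[0,0,0]},
  {"grip":0.085,"translation":[-0.002,-0.005,-0.105],"rot":[0,0,0]},
  {"grip":0.085,"translation":[-0.002,-0.005,-0.12],"rot":[0,0,0]},
  {"grip":0.085,"translation":[-0.002,-0.005,-0.129],"rot":[0,0,0]},
  {"grip":0.085,"translation":[-0.002,-0.005,-0.131],"rot":[0,0,0]},
  {"grip":0.085,"translation":[-0.002,-0.005,-0.131],"rot":[0,0,0]},
])

```text
time_s: 3.48
ee_pos: [0.5591, -0.2026, 0.0422]
tcp_rot: [144.5, 89.9, -38.5]
force: [-0.1, 0.2, 0.1]
grip_width: 0.998
```

>>> send_rows([
  {"grip":0.085,"translation":[0.001,0.002,-0.001],"rot":[0,0,0]},
  {"grip":0.05,"translation":[0.001,0.002,-0.001],"rot":[0,0,0]},
  {"grip":0.05,"translation":[0.001,0.002,-0.001],"rot":[0,0,0]},
  {"grip":0.05,"translation":[0.001,0.002,-0.001],"rot":[0,0,0]},
  {"grip":0.05,"translation":[0.001,0.002,-0.001],"rot":[0,0,0]},
  {"grip":0.05,"translation":[0.001,0.002,-0.001],"rot":[0,0,0]},
], newtons=40)

```text
time_s: 4.22
ee_pos: [0.5603, -0.2005, 0.0416]
tcp_rot: [156.9, 89.9, -26.1]
force: [-0.2, 1.0, 6.0]
grip_width: 0.69
```

>>> send_rows([
  {"grip":0.05,"translation":[0,0,0.02],"rot":[0,0,0]},
  {"grip":0.05,"translation":[0,0,0.05],"rot":[0,0,0]},
  {"grip":0.05,"translation":[0,0.03,0.09],"rot":[0,0,0]},
  {"grip":0.05,"translation":[0,0.08,0.12],"rot":[0,0,0]},
  {"grip":0.05,"translation":[0,0.13,0.14],"rot":[0,0,0]},
  {"grip":0.05,"translation":[0,0.18,0.14],"rot":[0,0,0]},
  {"grip":0.05,"translation":[0,0.23,0.14],"rot":[0,0,0]},
  {"grip":0.05,"translation":[0,0.28,0.14],"rot":[0,0,0]},
  {"grip":0.05,"translation":[0,0.33,0.14],"rot":[0,0,0]},
  {"grip":0.05,"translation":[0.002,0.38,0.14],"rot":[0,0,0]},
  {"grip":0.05,"translation":[0.002,0.405,0.14],"rot":[0,0,0]},
  {"grip":0.05,"translation":[0.002,0.405,0.14],"rot":[0,0,0]},
])

```text
time_s: 5.72
ee_pos: [0.5617, 0.207, 0.1812]
tcp_rot: [178.5, 89.9, -4.3]
force: [-0.1, -0.5, -2.0]
grip_width: 0.684
```

Run:
```python
from h import *
m=camera_model("wrist"); p,d=read_camera("wrist"); cv2.imwrite("pics/wrist2.png",p[:,:,::-1]); P=pts(d,m); np.savez("wrist2.npz",p=p,d=d,**m)
o=r.get_obs(); print(o['ee_pos'],o['dq'].round(1),o['grip_width'],o['force'])
for c in finder.outline_of("wrist","nest")[:2]:
    k=c['mask']&(d>0);q=P[k];f=q[abs(q[:,2]-.006)<.003]
    print(c['score'],c['extent'],cv2.minAreaRect((f[:,:2]*1000).astype(np.float32)),np.median(f[:,2]))
```

```text
[0.56186952 0.20497011 0.18127701] [ 1.8 -0.4  1.3  0.8  0.3 -0.   0.3] 0.6902324576345468 [-0.12233803  0.06537109 -1.07712559]
0.81 [229.4, 36.7, 181.1, 262.0] ((596.837890625, 203.7212677001953), (140.3534698486328, 225.38446044921875), 87.04051971435547) 0.0063811702146348015
```

View pics/wrist2.png

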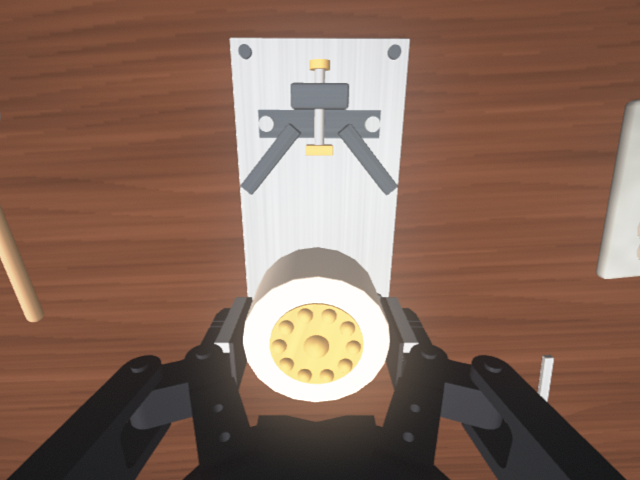

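Run:
```python
from h import *
a=np.radians(-3.0);O=np.array([.592,.2037])+32.5e-3*np.array([np.cos(a),np.sin(a)]);print(O)
for c in["wrist2","scene0","side0"]:
    z=np.load(c+".npz");P=pts(z['d'],z);g=z['p'].astype(int).mean(2)
    q=P[(z['d']>0)&(abs(P[...,2]-.027)<.0035)&(g<110)][:,:2]-O
    X=q@[np.cos(a),np.sin(a)];Y=q@[-np.sin(a),np.cos(a)]
    k=(X>-.06)&(X<.08)&(abs(Y)<.07);X=X[k]*1e3;Y=Y[k]*1e3
    l=[]
    for s in(1,-1):
        h=(s*Y>22)&(X<20)&(abs(X-X.min()-17)<17)
        f=np.polyfit(X[h],Y[h],1);l.append(f);print(c,s,h.sum(),X[h].min(),"slope deg",np.degrees(np.arctan(f[0])),"Y at 0",f[1], "Yext",abs(Y[h]).max())
    print("mid Y at X=-20..0", [(np.polyval(l[0],x)+np.polyval(l[1],x))/2 for x in(-20,0)])
    z.close()
```

```text
[0.62445546 0.20199908]Traceback (most recent call last):
  File "<stdin>", line 11, in <module>
    raise TypeError("expected non-empty vector for x")
TypeError: expected non-empty vector for x
```

Run:
```python
from h import *
a=np.radians(-3.0);O=np.array([.592,.2037])+32.5e-3*np.array([np.cos(a),np.sin(a)])
for c in["wrist2","scene0","side0"]:
    z=np.load(c+".npz");P=pts(z['d'],z);g=z['p'].astype(int).mean(2)
    q=P[(z['d']>0)&(abs(P[...,2]-.027)<.004)&(g<120)][:,:2]-O
    X=q@[np.cos(a),np.sin(a)];Y=q@[-np.sin(a),np.cos(a)]
    k=(X>-.045)&(X<.08)&(abs(Y)<.07);X=X[k]*1e3;Y=Y[k]*1e3
    l=[];print(c,len(X),X.min())
    for s in(1,-1):
        h=(s*Y>25)&(X<15)
        if h.sum()<5: continue
        f=np.polyfit(X[h],Y[h],1);l.append(f);print(s,h.sum(),X[h].min(),"deg",np.degrees(np.arctan(f[0])),"Y0",f[1], "Yext",abs(Y[h]).max())
    if len(l)==2: print("mid", [(np.polyval(l[0],x)+np.polyval(l[1],x))/2 for x in(-20,0)])
```

```text
wrist2 274 -29.397604200956106
1 39 -29.397604200956106 deg -40.07319401526573 Y0 27.860002039413615 Yext 52.520246228895935
scene0 652 -29.763443721417683
1 156 -29.193607443767885 deg -37.65651771395456 Y0 36.951285646174256 Yext 63.44796941351931
-1 165 -29.763443721417683 deg 37.582469451896884 Y0 -38.88426049179723 Yext 63.70669530618242
mid [np.float64(-0.9458881396741674), np.float64(-0.9664874228114861)]
side0 498 -33.70636096006762
1 146 -33.70636096006762 deg -36.18541050449079 Y0 36.66943402005424 Yext 64.7347378815801
-1 148 -32.75496168846543 deg 34.92305278994556 Y0 -33.008048861453894 Yext 60.76451106815237
mid [np.float64(2.1635967577298523), np.float64(1.8306925793001732)]
```

>>> send_rows([
  {"grip":0.05,"translation":[-0.003,0.001,-0.03],"rot":[0,0,0]},
  {"grip":0.05,"translation":[-0.003,0.001,-0.07],"rot":[0,0,0]},
  {"grip":0.05,"translation":[-0.003,0.001,-0.1],"rot":[0,0,0]},
  {"grip":0.05,"translation":[-0.003,0.001,-0.125],"rot":[0,0,0]},
  {"grip":0.05,"translation":[-0.003,0.001,-0.135],"rot":[0,0,0]},
  {"grip":0.05,"translation":[-0.003,0.001,-0.141],"rot":[0,0,0]},
  {"grip":0.05,"translation":[-0.003,0.001,-0.142],"rot":[0,0,0]},
  {"grip":0.05,"translation":[-0.003,0.001,-0.142],"rot":[0,0,0]},
])

```text
time_s: 6.82
ee_pos: [0.5594, 0.2047, 0.0401]
tcp_rot: [148.4, 89.9, -34.6]
force: [-0.8, -0.2, -1.4]
grip_width: 0.687
```

Now gently to contact (about 6.5 mm lower).

>>> send_rows([
  {"grip":0.05,"translation":[0,0.001,-0.002],"rot":[0,0,0]},
  {"grip":0.05,"translation":[0,0.001,-0.004],"rot":[0,0,0]},
  {"grip":0.05,"translation":[0,0.001,-0.005],"rot":[0,0,0]},
  {"grip":0.05,"translation":[0,0.001,-0.006],"rot":[0,0,0]},
  {"grip":0.05,"translation":[0,0.001,-0.006],"rot":[0,0,0]},
])

```text
time_s: 7.45
ee_pos: [0.5594, 0.2057, 0.0339]
tcp_rot: [143.4, 89.9, -39.6]
force: [0.3, 0.2, -1.6]
grip_width: 0.687
```

>>> send_rows([
  {"grip":0.05,"translation":[0,0,-0.001],"rot":[0,0,0]},
  {"grip":0.05,"translation":[0,0,-0.001],"rot":[0,0,0]},
])

```text
time_s: 7.7
ee_pos: [0.5594, 0.2057, 0.0336]
tcp_rot: [152.4, 89.9, -30.6]
force: [-1.6, -0.9, 7.6]
grip_width: 0.694
```

>>> send_rows([
  {"grip":0.07,"translation":[0,0,0.0005],"rot":[0,0,0]},
  {"grip":0.085,"translation":[0,0,0.0005],"rot":[0,0,0]},
  {"grip":0.085,"translation":[0,0,0.0005],"rot":[0,0,0]},
  {"grip":0.085,"translation":[0,0,0.0005],"rot":[0,0,0]},
  {"grip":0.085,"translation":[0,0,0.0005],"rot":[0,0,0]},
  {"grip":0.085,"translation":[0,0,0.02],"rot":[0,0,0]},
  {"grip":0.085,"translation":[0,0,0.05],"rot":[0,0,0]},
  {"grip":0.085,"translation":[0,0,0.07],"rot":[0,0,0]},
  {"grip":0.085,"translation":[-0.03,0.002,0.075],"rot":[0,0,0]},
  {"grip":0.0,"translation":[-0.06,0.004,0.075],"rot":[0,0,0]},
  {"grip":0.0,"translation":[-0.075,0.004,0.075],"rot":[0,0,0]},
  {"grip":0.0,"translation":[-0.075,0.004,0.075],"rot":[0,0,0]},
])

```text
time_s: 9.2
ee_pos: [0.4842, 0.2098, 0.1093]
tcp_rot: [161.9, 89.9, -21.0]
force: [-0.0, 0.3, -0.7]
grip_width: 0.372
```

Run:
```python
from h import *
o=r.get_obs(); print(o['time_s'],o['ee_pos'],o['dq'].round(1),o['grip_width'],o['force'])
a=np.radians(-3.0);O=np.array([624.45,202.0])
for cam in["wrist","scene","side"]:
  m=camera_model(cam); p,d=read_camera(cam); cv2.imwrite(f"pics/{cam}3.png",p[:,:,::-1]); P=pts(d,m)
  for c in finder.outline_of(cam,"mould")[:4]:
    k=c['mask']&(d>0);q=P[k];top=q[abs(q[:,2]-.040)<.004]
    if len(top)<20 or np.median(q[:,1])<.1: continue
    C,rad=cv2.minEnclosingCircle((top[:,:2]*1000).astype(np.float32));C=np.array(C);D=C-O
    print(cam,c['score'],C,rad,"fix",D@[np.cos(a),np.sin(a)],D@[-np.sin(a),np.cos(a)],np.median(top[:,2]))
```

```text
9.2 [0.48422876 0.20983569 0.10932213] [ 0.7  1.   0.4 -2.3  0.1 -0.1  0.4] 0.3723157174295738 [-0.03282094  0.28356895 -0.66854529]
wrist 0.78 [559.39013672 206.15480042] 29.98041343688965 fix -65.18814645247056 0.7441362476091588 0.04070907109933403
wrist 0.69 [559.48840332 206.16110229] 29.883451461791992 fix -65.09034433678009 0.7555723675441286 0.03929980212741438
scene 0.72 [560.45281982 204.98410034] 30.604928970336914 fix -64.06565000945794 -0.36934288536190446 0.040119429108077864
side 0.9 [558.56982422 208.57649231] 29.62375259399414 fix -66.134076303725 3.1195774584582834 0.04069319880599087
```

View pics/wrist3.png

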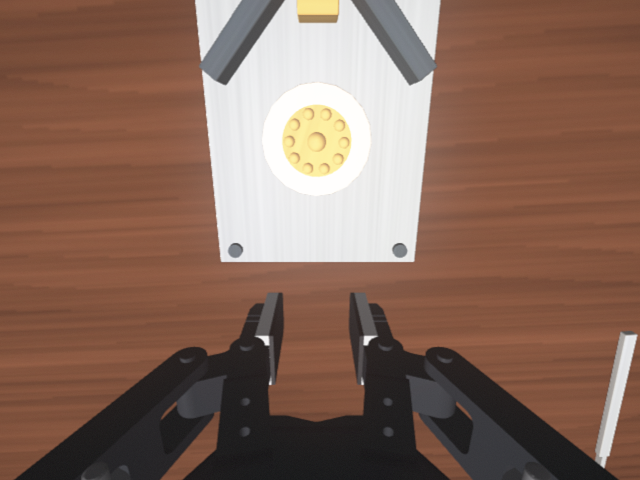

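View pics/side3.png

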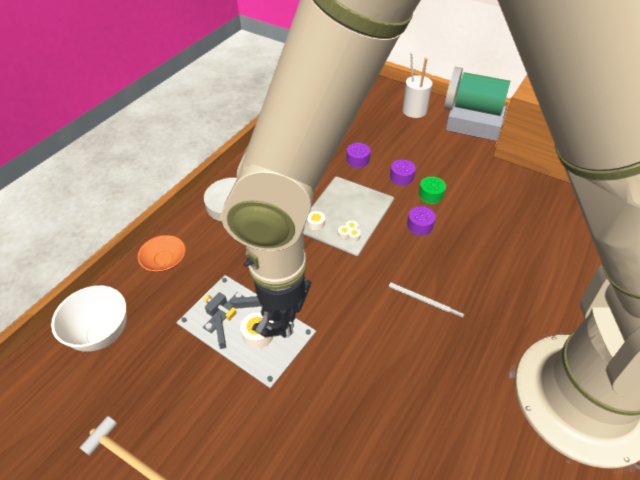

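>>> send_rows([
  {"grip":0.0,"translation":[0,0,-0.02],"rot":[0,0,0]},
  {"grip":0.0,"translation":[0,0,-0.045],"rot":[0,0,0]},
  {"grip":0.0,"translation":[0,0,-0.065],"rot":[0,0,0]},
  {"grip":0.0,"translation":[0,0,-0.072],"rot":[0,0,0]},
  {"grip":0.0,"translation":[0.01,-0.0005,-0.073],"rot":[0,0,0]},
  {"grip":0.0,"translation":[0.02,-0.001,-0.073],"rot":[0,0,0]},
  {"grip":0.0,"translation":[0.025,-0.0013,-0.073],"rot":[0,0,0]},
  {"grip":0.0,"translation":[0.025,-0.0013,-0.073],"rot":[0,0,0]},
], newtons=60)

```text
time_s: 10.5
ee_pos: [0.511, 0.2082, 0.036]
tcp_rot: [171.5, 89.8, -11.6]
force: [-1.4, -0.0, -0.3]
grip_width: 0.003
```

Run:
```python
from h import *
o=r.get_obs(); R=Ro.from_euler('xyz',o['tcp_rot'],degrees=True).as_matrix();print(o['time_s'],o['ee_pos'],o['force'],o['grip_width'],R.round(3))
for c in ["wrist"]:
    p,d=read_camera(c); cv2.imwrite(f"pics/{c}4.png",p[:,:,::-1])
```

```text
10.5 [0.51101739 0.20820681 0.03597129] [-1.35672897 -0.0109173  -0.33552015] 0.002796227821132148 [[ 0.003 -0.054 -0.999]
 [-0.001 -0.999  0.054]
 [-1.     0.001 -0.003]]
```

View pics/wrist4.png

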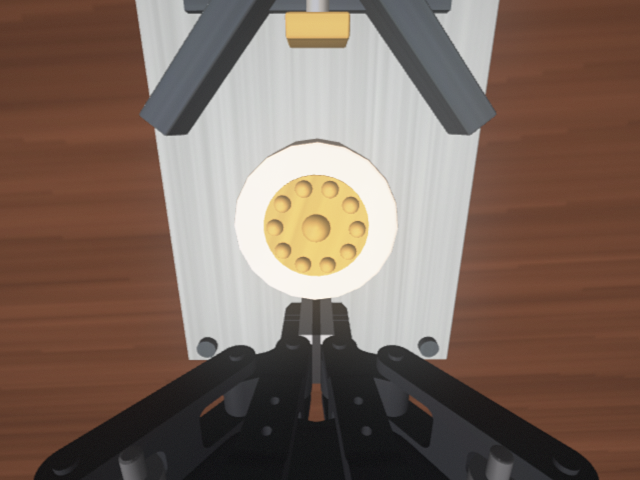

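>>> send_rows([
  {"grip":0.0,"translation":[0.004,-0.0002,0],"rot":[0,0,0]},
  {"grip":0.0,"translation":[0.008,-0.0004,0],"rot":[0,0,0]},
  {"grip":0.0,"translation":[0.012,-0.0006,0],"rot":[0,0,0]},
  {"grip":0.0,"translation":[0.016,-0.0008,0],"rot":[0,0,0]},
  {"grip":0.0,"translation":[0.02,-0.001,0],"rot":[0,0,0]},
  {"grip":0.0,"translation":[0.024,-0.0013,0],"rot":[0,0,0]},
  {"grip":0.0,"translation":[0.028,-0.0015,0],"rot":[0,0,0]},
  {"grip":0.0,"translation":[0.032,-0.0017,0],"rot":[0,0,0]},
  {"grip":0.0,"translation":[0.036,-0.0019,0],"rot":[0,0,0]},
  {"grip":0.0,"translation":[0.04,-0.0021,0],"rot":[0,0,0]},
  {"grip":0.0,"translation":[0.04,-0.0021,0],"rot":[0,0,0]},
])

```text
time_s: 11.92
ee_pos: [0.5509, 0.2061, 0.0359]
tcp_rot: [170.6, 89.8, -12.5]
force: [-0.9, 0.3, -0.2]
grip_width: 0.006
```

```bash
cat > look.py <<'E'
from h import *
import sys
o=r.get_obs();print(o['time_s'],o['ee_pos'],o['force'].round(2))
a=np.radians(-3.0);O=np.array([624.45,202.0])
m=camera_model("wrist");p,d=read_camera("wrist"); cv2.imwrite(f"pics/wrist{sys.argv[1]}.png",p[:,:,::-1]);P=pts(d,m)
for c in finder.outline_of("wrist","mould")[:2]:
    k=c['mask']&(d>0);q=P[k];top=q[abs(q[:,2]-.040)<.004]
    if len(top)<20: continue
    C,rad=cv2.minEnclosingCircle((top[:,:2]*1000).astype(np.float32));D=np.array(C)-O
    print(c['score'],C,rad,"fix",D@[np.cos(a),np.sin(a)],D@[-np.sin(a),np.cos(a)],np.median(top[:,2]))
E
python3 look.py 5
```

```text
11.925 [0.55094095 0.20610022 0.03587589] [-0.92  0.3  -0.22]
0.88 (591.2581787109375, 204.55392456054688) 30.786094665527344 fix -33.27999513560205 0.8132987890892162 0.040733987093893635
```

View pics/wrist5.png

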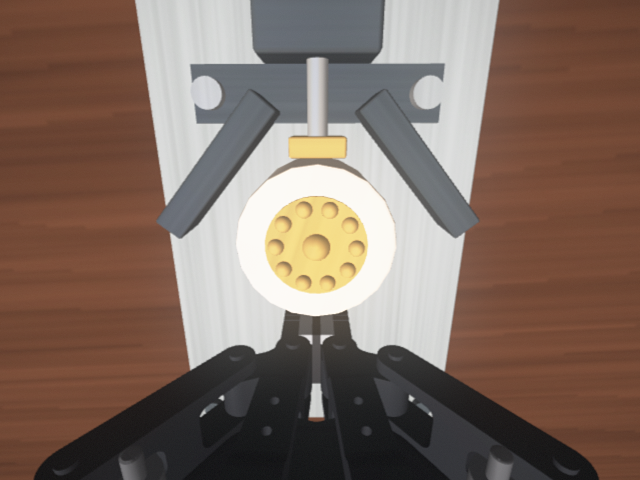

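>>> send_rows([
  {"grip":0.0,"translation":[0.002,-0.0001,0],"rot":[0,0,0]},
  {"grip":0.0,"translation":[0.004,-0.0002,0],"rot":[0,0,0]},
  {"grip":0.0,"translation":[0.006,-0.0003,0],"rot":[0,0,0]},
  {"grip":0.0,"translation":[0.008,-0.0004,0],"rot":[0,0,0]},
  {"grip":0.0,"translation":[0.01,-0.0005,0],"rot":[0,0,0]},
  {"grip":0.0,"translation":[0.012,-0.0006,0],"rot":[0,0,0]},
  {"grip":0.0,"translation":[0.012,-0.0006,0],"rot":[0,0,0]},
])

```text
time_s: 12.9
ee_pos: [0.563, 0.2054, 0.0358]
tcp_rot: [171.3, 89.8, -11.8]
force: [-2.5, -1.0, 0.1]
grip_width: 0.0
```

```bash
python3 look.py 6
```

```text
12.9 [0.56301211 0.20543297 0.0358347 ] [-2.54 -0.97  0.1 ]
0.55 (603.2747192382812, 203.6923370361328) 30.400711059570312 fix -21.234830852444077 0.5817891796638797 0.040742279058398556
```

View pics/wrist6.png

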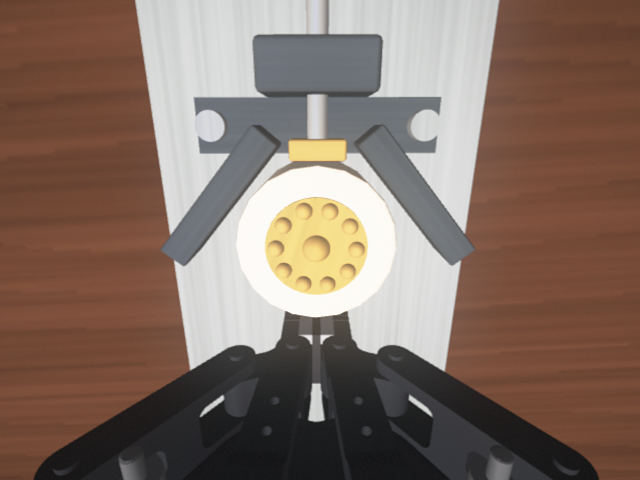

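>>> send_rows([
  {"grip":0.0,"translation":[0.0015,-0.0001,0],"rot":[0,0,0]},
  {"grip":0.0,"translation":[0.003,-0.0002,0],"rot":[0,0,0]},
  {"grip":0.0,"translation":[0.0045,-0.0003,0],"rot":[0,0,0]},
  {"grip":0.0,"translation":[0.006,-0.0003,0],"rot":[0,0,0]},
  {"grip":0.0,"translation":[0.006,-0.0003,0],"rot":[0,0,0]},
])

```text
time_s: 13.62
ee_pos: [0.5692, 0.2051, 0.0359]
tcp_rot: [172.9, 89.8, -10.2]
force: [-2.5, -0.5, -0.1]
grip_width: 0.002
```

```bash
python3 look.py 7
```

```text
13.625 [0.56915421 0.2051047  0.03585411] [-2.5 -0.5 -0.1]
0.59 (609.880126953125, 203.46408081054688) 29.98968505859375 fix -14.626529611470948 0.699546100433026 0.0407780852933326
```

View pics/wrist7.png

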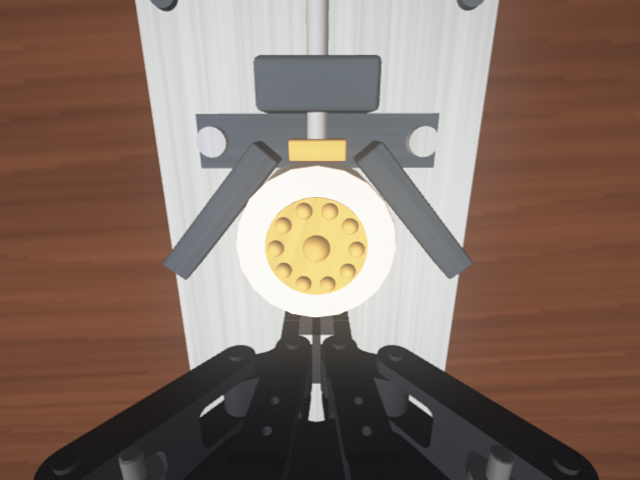

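>>> send_rows([
  {"grip":0.0,"translation":[0.001,0,0],"rot":[0,0,0]},
  {"grip":0.0,"translation":[0.002,-0.0001,0],"rot":[0,0,0]},
  {"grip":0.0,"translation":[0.002,-0.0001,0],"rot":[0,0,0]},
])

```text
time_s: 14.1
ee_pos: [0.5695, 0.2047, 0.0358]
tcp_rot: [124.1, 89.9, -59.0]
force: [-7.6, -1.1, 2.0]
grip_width: 0.003
```

>>> send_rows([
  {"grip":0.0,"translation":[0.0007,0,0],"rot":[0,0,0]},
  {"grip":0.0,"translation":[0.0015,-0.0001,0],"rot":[0,0,0]},
  {"grip":0.0,"translation":[0.0015,-0.0001,0],"rot":[0,0,0]},
])

```text
time_s: 14.48
ee_pos: [0.5696, 0.2045, 0.0357]
tcp_rot: [54.6, 89.8, -128.4]
force: [-7.4, 0.3, 3.8]
grip_width: 0.002
```

```bash
python3 look.py 8
```

```text
14.475 [0.56957673 0.20447588 0.03573838] [-7.39  0.3   3.78]
0.83 (610.1028442382812, 203.2091522216797) 30.069232940673828 fix -14.39077562114153 0.4566230044274313 0.04072446068075018
0.3 (605.4321899414062, 202.2665252685547) 32.67692184448242 fix -19.005695665657093 -0.7291552701260765 0.03971541122709127
```

View pics/wrist8.png

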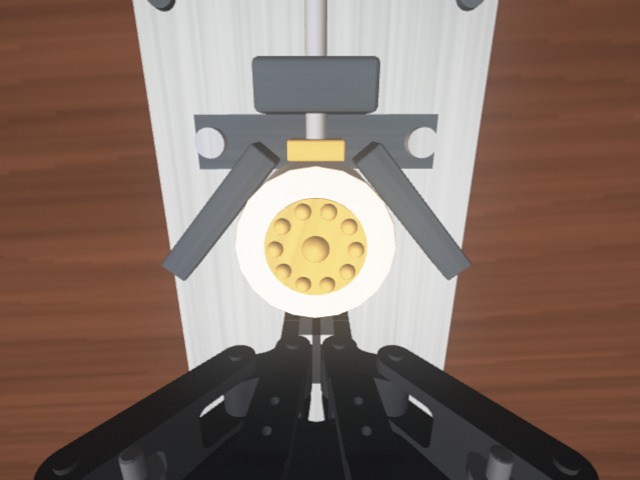

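>>> send_rows([
  {"grip":0.0,"translation":[0.002,0,0],"rot":[0,0,0]},
  {"grip":0.0,"translation":[0.0025,0,0],"rot":[0,0,0]},
  {"grip":0.0,"translation":[0.0025,0,0],"rot":[0,0,0]},
])

```text
time_s: 14.95
ee_pos: [0.5699, 0.2042, 0.0357]
tcp_rot: [32.5, 89.6, -150.6]
force: [-10.3, -1.6, 5.3]
grip_width: -0.002
```

>>> send_rows([
  {"grip":0.0,"translation":[0.003,0,0],"rot":[0,0,0]},
  {"grip":0.0,"translation":[0.0035,0,0],"rot":[0,0,0]},
  {"grip":0.0,"translation":[0.0035,0,0],"rot":[0,0,0]},
])

```text
time_s: 15.32
ee_pos: [0.57, 0.204, 0.0355]
tcp_rot: [23.6, 89.3, -159.4]
force: [-13.6, 0.1, 6.3]
grip_width: 0.0
```

```bash
python3 look.py 9
```

```text
15.325 [0.57001983 0.20404884 0.03550686] [-13.57   0.09   6.35]
0.78 (610.2870483398438, 202.69618225097656) 30.22878074645996 fix -14.179977190957624 -0.04600346095975201 0.04071349049843605
```

View pics/wrist9.png

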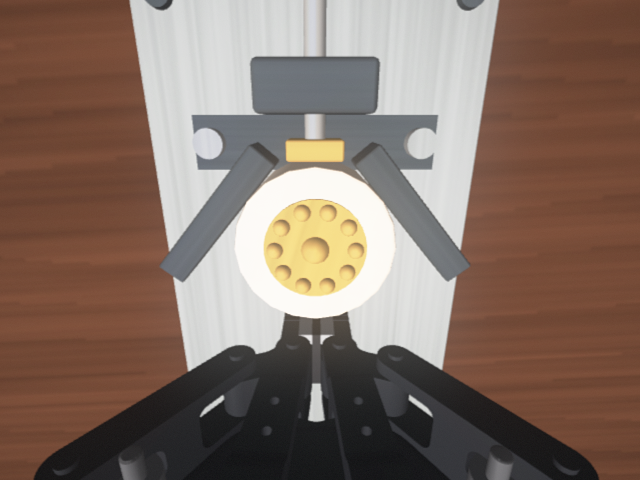

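Run:
```python
import cv2
p=cv2.imread("pics/wrist9.png")[120:290,150:480]
cv2.imwrite("pics/zoom9.png",cv2.resize(p,None,fx=2.4,fy=2.4,interpolation=cv2.INTER_CUBIC))
```

```text
(no output)
```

View pics/zoom9.png

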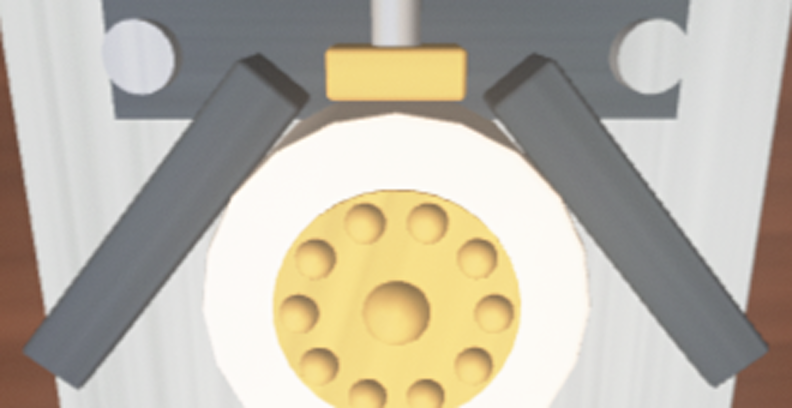

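>>> send_rows([
  {"grip":0.0,"translation":[0.0035,0,0],"rot":[0,0,0]},
  {"grip":0.0,"translation":[0.0038,0,0],"rot":[0,0,0]},
  {"grip":0.0,"translation":[0.0038,0,0],"rot":[0,0,0]},
  {"grip":0.0,"translation":[0.0038,0,0],"rot":[0,0,0]},
  {"grip":0.0,"translation":[0.0038,0,0],"rot":[0,0,0]},
])

```text
time_s: 16.05
ee_pos: [0.5701, 0.204, 0.0353]
tcp_rot: [20.1, 88.9, -162.8]
force: [-13.9, 0.7, 7.5]
grip_width: -0.003
```

>>> send_rows([
  {"grip":0.0,"translation":[0.004,0,0.001],"rot":[0,0,0]},
  {"grip":0.0,"translation":[0.0042,0,0.001],"rot":[0,0,0]},
  {"grip":0.0,"translation":[0.0042,0,0.001],"rot":[0,0,0]},
  {"grip":0.0,"translation":[0.0042,0,0.001],"rot":[0,0,0]},
  {"grip":0.0,"translation":[0.0042,0,0.001],"rot":[0,0,0]},
  {"grip":0.0,"translation":[0.0042,0,0.001],"rot":[0,0,0]},
  {"grip":0.0,"translation":[0.0042,0,0.001],"rot":[0,0,0]},
  {"grip":0.0,"translation":[0.0042,0,0.001],"rot":[0,0,0]},
  {"grip":0.0,"translation":[0.0042,0,0.001],"rot":[0,0,0]},
])

```text
time_s: 17.18
ee_pos: [0.5702, 0.204, 0.0357]
tcp_rot: [18.4, 88.5, -164.5]
force: [-14.0, 0.8, 2.6]
grip_width: 0.0
```

```bash
python3 look.py 10; python3 look.py 10b
```

```text
17.175 [0.57019793 0.20396964 0.03571088] [-13.99   0.77   2.61]
0.61 (610.3734741210938, 202.600341796875) 30.32183265686035 fix -14.088653951424973 -0.13718939314410022 0.04082208601348982
17.275 [0.57020306 0.20396944 0.03570518] [-13.97   0.67   2.56]
0.86 (610.5386352539062, 202.88595581054688) 30.098756790161133 fix -13.93866704872679 0.15667706226834074 0.04081748735950474
```

View pics/wrist10.png

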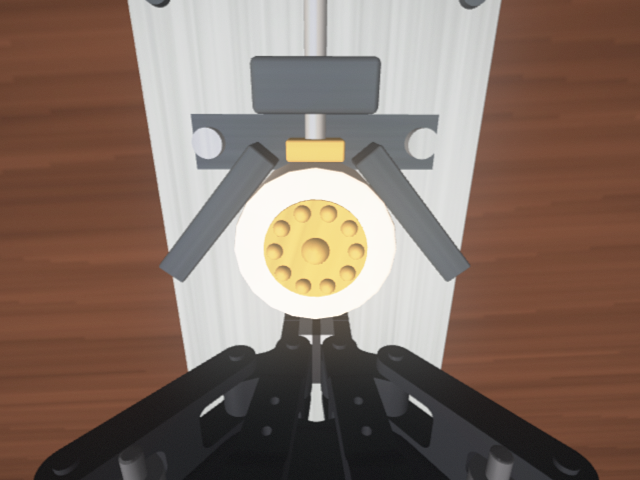

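>>> send_rows([
  {"grip":0.0,"translation":[0.0045,-0.0005,0.001],"rot":[0,0,0]},
  {"grip":0.0,"translation":[0.0045,-0.001,0.001],"rot":[0,0,0]},
  {"grip":0.0,"translation":[0.0045,-0.001,0.001],"rot":[0,0,0]},
])

```text
time_s: 17.75
ee_pos: [0.5703, 0.2039, 0.036]
tcp_rot: [15.8, 88.0, -166.9]
force: [-14.0, 3.0, 2.8]
grip_width: 0.002
```

>>> send_rows([
  {"grip":0.0,"translation":[0.0045,0.0005,0.0005],"rot":[0,0,0]},
  {"grip":0.0,"translation":[0.0045,0.001,0.0005],"rot":[0,0,0]},
  {"grip":0.0,"translation":[0.0045,0.0012,0.0005],"rot":[0,0,0]},
  {"grip":0.0,"translation":[0.0045,0.0012,0.0005],"rot":[0,0,0]},
])

```text
time_s: 18.25
ee_pos: [0.5702, 0.204, 0.0359]
tcp_rot: [16.6, 87.5, -166.0]
force: [-14.0, -1.7, 4.5]
grip_width: 0.001
```

>>> send_rows([
  {"grip":0.0,"translation":[0.0046,0,0.0005],"rot":[0,0,0]},
  {"grip":0.0,"translation":[0.0046,0,0.0005],"rot":[0,0,0]},
  {"grip":0.0,"translation":[0.0046,0,0.0005],"rot":[0,0,0]},
  {"grip":0.0,"translation":[0.0046,0,0.0005],"rot":[0,0,0]},
  {"grip":0.0,"translation":[0.0046,0,0.0005],"rot":[0,0,0]},
  {"grip":0.0,"translation":[0.0046,0,0.0005],"rot":[0,0,0]},
  {"grip":0.0,"translation":[0.0046,0,0.0005],"rot":[0,0,0]},
  {"grip":0.0,"translation":[0.0046,0,0.0005],"rot":[0,0,0]},
])

```text
time_s: 19.25
ee_pos: [0.5702, 0.2039, 0.0359]
tcp_rot: [16.1, 87.0, -166.5]
force: [-15.0, 0.2, 5.5]
grip_width: -0.002
```

```bash
python3 look.py 11; python3 look.py 11b
```

```text
19.25 [0.57021727 0.20393808 0.03585498] [-15.04   0.23   5.48]
0.79 (610.6857299804688, 202.8129425048828) 30.02432632446289 fix -13.787952689204444 0.09146216197508734 0.04078994451920396
19.35 [0.57018731 0.20393947 0.03581051] [-15.28   0.41   4.85]
0.57 (610.31005859375, 202.54351806640625) 30.442359924316406 fix -14.149008645721105 -0.19725416092931314 0.04077359928914409
```

>>> send_rows([
  {"grip":0.0,"translation":[0,0,0],"rot":[0,0,0]},
  {"grip":0.0,"translation":[-0.005,0,0],"rot":[0,0,0]},
  {"grip":0.0,"translation":[-0.015,0,0],"rot":[0,0,0]},
  {"grip":0.0,"translation":[-0.03,0,0],"rot":[0,0,0]},
  {"grip":0.0,"translation":[-0.05,0,0.01],"rot":[0,0,0]},
  {"grip":0.0,"translation":[-0.065,0,0.04],"rot":[0,0,0]},
  {"grip":0.0,"translation":[-0.07,0,0.08],"rot":[0,0,0]},
  {"grip":0.0,"translation":[-0.07,0,0.11],"rot":[0,0,0]},
  {"grip":0.0,"translation":[-0.07,0,0.12],"rot":[0,0,0]},
  {"grip":0.0,"translation":[-0.07,0,0.12],"rot":[0,0,0]},
  {"grip":0.0,"translation":[-0.07,0,0.12],"rot":[0,0,0]},
])

```text
time_s: 20.82
ee_pos: [0.4996, 0.2037, 0.1547]
tcp_rot: [16.6, 86.9, -166.0]
force: [-1.0, 0.6, -0.5]
grip_width: -0.001
```

```bash
python3 look.py 12
python3 - <<'E'
from h import *
a=np.radians(-3.0);O=np.array([624.45,202.0])
p,d=read_camera("scene");m=camera_model("scene");cv2.imwrite("pics/scene12.png",p[:,:,::-1]);P=pts(d,m)
for c in finder.outline_of("scene","mould")[:5]:
    q=P[c['mask']&(d>0)];top=q[abs(q[:,2]-.040)<.004]
    if len(top)<20 or np.median(q[:,1])<.1: continue
    C,rad=cv2.minEnclosingCircle((top[:,:2]*1000).astype(np.float32));D=np.array(C)-O;print(D@[np.cos(a),np.sin(a)],D@[-np.sin(a),np.cos(a)],np.median(top[:,2]))
E
```

```text
20.825 [0.49960356 0.20373676 0.15471185] [-1.01  0.56 -0.48]
0.8 (610.2296752929688, 203.1638641357422) 29.732271194458008 fix -14.261748188722569 0.4180348087661119 0.040770137011843344
-12.690998750694403 -0.6092749301779404 0.040078162950731744
```

View pics/wrist12.png

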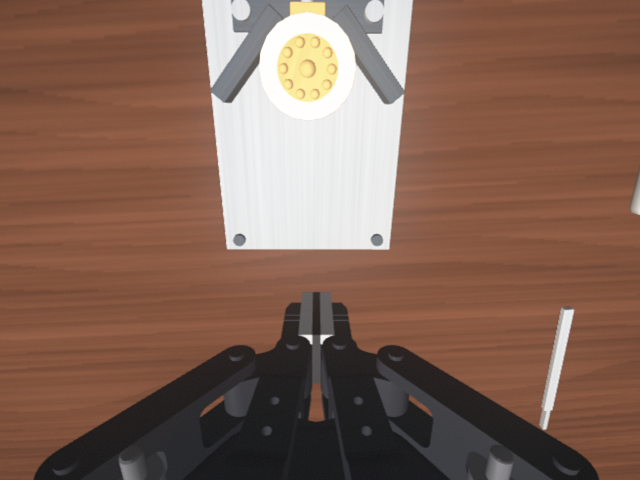

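View pics/scene12.png

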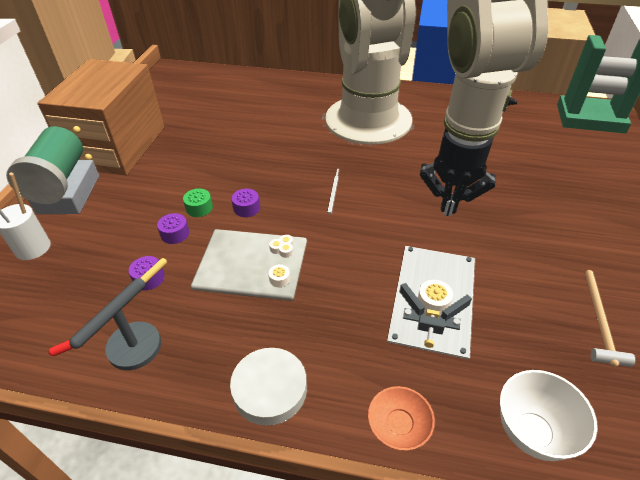

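The scene camera shows the mould seated at about (436,293), between both guides, with the plunger rod pushed out behind at (430,340). The other moulds have not moved, and the gripper is clear.

```bash
python3 -c "
from workcell import workorder; print(workorder.finish_job())"
```

```text
the job is handed in; nothing more can be done
None
```

I seated the mould in the centring fixture and handed the job in at about 21 s; no verdict was reported.

**What I did:** I took the biggest white mould off the board and set it on the bed about 65 mm before the fixture origin, near the middle line. I let go, then pushed it between the guides with the closed fingers. I leaned on it for over a second at 14 to 15 N, then backed the gripper off.

**Last checks:**
- **Home:** It stopped at about x -14 mm. With 14 N on it, moving the fingers' target 1 mm to either side did not shift it, so it is against both guides.
- **Centred and flat:** In the wrist image it lies centred between the guides. Its top is at 40 mm, which is right for standing flat on the bed.
- **Other moulds:** In the last scene picture they stand where they were.

**Disagreements and gaps:**
- The cameras differ by 1 to 2 mm on the mould's position: the wrist camera gave x -14.3, y +0.4 mm and the scene camera x -12.7, y -0.6 mm. Both are within the limits.
- I did not measure the plunger's travel. I judged it from the mould being home and the rod showing behind it.
- While leaning, the tool tilted about 3 degrees and the fingers felt an upward force of about 3 to 7 N. The mould stayed flat.

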